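Close a mortise-and-tenon joint in a one-hand bar clamp and hold it under pressure

TASK

Lay the loose tenoned rail in the clamp cradle between the two guide rods, tenon pointing at the mortise in the leg, and let it go. Then pump the bar clamp by squeezing its trigger right back to the upright handle and letting it spring out again, until the jaw has pushed the tenon fully home with the rail's shoulder tight against the leg. Finish while holding handle and trigger squeezed, pressing the joint firmly but gently enough not to crush the wood (some 20 to 50 N at the pad), and leave everything else on the table as it is.

Things in the scene. Friction and masses are not known exactly. Their poses are not given: they have to be found in the camera images.
- cradle: Plywood board 390 x 146 x 15 mm, fixed to the table's left half, with a one-hand bar clamp lying in it, jaws up. Origin: centre of its underside; +x along the bar from pump handle to leg, z up; figures in mm in this frame. Runners carry the work at z = 30. The leg lies across at x 110 to 155, before the fixed jaw (x to 180, top z 71); blocks beside it reach z 51.
- guide_mid (a point): Middle of the rail's place: cradle x 36, y 0, z 30, between two dowel rods (12 mm thick, along x from -32 to 104, tops at z 39) that leave 48.4 mm for the 45 mm rail. Axes as the cradle's.
- rail: The workpiece: loose beech block 45 x 118 x 45 mm, 0.17 kg, with a tenon 12 mm wide, 20 long, 30 high on the middle of one end, on the table's right half. Origin: underside, middle of the overall 138 mm length. Tenon points along its own -y: shoulder at y -49, plain end at y +69, sides at x +-22.5. A vice 113 mm high stands between rail and cradle.
- tenon_tip (a point): Middle of the tenon's end face: 69 mm from the rail's origin along the rail's -y, 22.5 mm up; axes as the rail's.
- leg: Table leg blank 45 x 120 x 45 mm lying across the cradle, loose in its nest. Origin: centre of its underside; axes as the cradle's. The middle of its face towards the pump handle has a mortise 17 mm wide, 35 high, 24 deep for the tenon.
- mortise (a point): Middle of the mortise's mouth on the leg's face, 22.5 mm above the leg's underside; axes as the cradle's, x into the leg. The joint is home when tenon_tip lies 20 mm inside and the rail's shoulder meets the leg.
- pad_face (a point): Middle of the moving jaw's pad (36 mm wide, z 33 to 71) that presses the rail's plain end; axes as the cradle's. At the start the gap from pad to leg is 149 to 161 mm, for a rail 138 mm long with its tenon, 118 without.
- jaw (a joint): Travel of the moving jaw towards the leg, m: 0 fully back; starts at 0 to 0.012; about 0.043 when pressing a rail that is home. It drags with 4 N; ratchet teeth (4 mm) stop it going back but keep hardly any pressure when the trigger is let go. A full squeeze of the trigger moves it about 8 mm; handle and trigger ride on it.
- handle_back (a point): Point on the flat rear face of the upright handle (14 mm thick, 22 wide, top at cradle z 118), 66 mm behind the pad face, at cradle z 106; axes as the cradle's. The handle is rigid with the jaw.
- trigger (a joint): Trigger turn, rad: 0 at rest, 0.25 right back at the handle; springs out by itself (1.7 to 3 N at the bulb). Pad force is about 3 x (squeeze - 3 N): 15 N of grip presses with about 35 N. With the pad on a rail that is home it stops at about 0.11 or 0.23.
- trigger_bulb (a point): Axis of the trigger's finger bulb (radius 6 mm, 18 wide), 102 mm above its hidden pivot, on the pad side of the handle. Bulb front to handle back: 55 mm at rest, 30 fully squeezed; a full squeeze brings the handle 8 mm forward, the bulb 17 back. Grip both from above, closing along the bar, pads at the bulb's height (z 103 to 106), fingertips above z 80: jaw and rail reach 75.
- mug: Bystander, leave alone: the green mug, 94 mm tall, at the right front corner
- tape_measure: Bystander, leave alone: the tape measure, 72 x 86 x 34 mm, behind the cradle
- test_piece: Bystander, leave alone: the flat drilled test piece of fibreboard, 70 x 110 x 19 mm, behind the cradle
- wax_tin: Bystander, leave alone: the flat round tin, 70 mm across, 34 mm tall, right of the vice
- tape_roll: Bystander, leave alone: the roll of tape lying flat, 99 mm across, 25 mm tall, at the right
- spare_lever: Bystander, leave alone: the spare clamp lever with the moulded grip, 100 x 55 x 30 mm, right of the vice
- hex_key: Bystander, leave alone: the hex key, 34 x 115 x 7 mm, at the front between the cradle and the rail

How it is judged:
By the outcome, as a careful person would: the job done as asked, in the order asked, and still so for the second after the job is handed in, while the arm keeps its last pose, push and grip.
It also fails if it takes over 72 s, if anything falls off the work surface, if the arm or the gripper's body presses on something with over 40 N, if the wrist force passes 120 N, or if a joint passes its speed limit or range.

ROBOT

A 7-joint arm with a two-finger parallel gripper is mounted at the origin on a cart in front of the work surface, level with it; the furniture and walls round the work are solid. World frame = base frame: x ahead of the robot, y to its left, z up, the work surface at z = 0. Lengths are in m, angles in rad, forces in N, time in s.
With the tool pointing down it reaches from about 0.4 to 0.85 m from the base axis. Payload 4.5 kg.
Tool frame: the origin (TCP) lies midway between the tips of the shut fingers; the grasp point (between the pads) lies 19 mm behind it; y points along the fingers, z is the direction in which the jaws open and shut, and the axes are right-handed (so a half turn about y gives the same grasp; the last joint's range is limited). The gripper opens to 88 mm and grips with 3 to 60 N. Pads are 18 mm wide; open, the fingers measure 123 mm over their backs; the gripper's body (75 mm by 187 mm) begins 45 mm behind the grasp point.
Start: joints at [1.371, 0.689, -0.195, 1.565, 0.157, 0.902, -0.215], TCP at [0.145, -0.608, 0.239] pointing down, gripper open.
Joint ranges: [-3.01, 3.01], [-0.46, 2.08], [-1.47, 1.51], [0.13, 2.56], [-1, 4.14], [0.04, 2.09], [-2.66, 2.66]. Speed limits (rad/s): [2.57, 2.57, 3.14, 3.14, 3.14, 3.14, 3.14].

INTERFACE

Orientations are given as a unit quaternion [x, y, z, w].
In Python, from plant import r, snapshot, get_calibration, job, boxes_of gives the robot as it stands. The module is installed in compiled form; this text tells all that it offers.
- The arm moves only by the shell command python3 -m handwheel 'ROWS' [OPENING] [FORCE]. ROWS is JSON, a list that holds one entry, the list of rows, each a list of 6 numbers: the shift along the tool's x, y, z as a fraction of full scale, then the turn, a rotation vector about the tool's x, y, z as a fraction of full scale. In form: [[[x, y, z, wx, wy, wz], ...]]. A call has 1 to 12 rows; each row is the pose to reach, as a shift and turn from the pose commanded when the call began, along the tool's axes at that moment, turning the shorter way round; what a row does not reach only later rows make up. Full scale, the value 1, is 100 cm for a shift and 180 degrees for a turn. A row lasts 1/12 s, in which the tool goes at most 41.7 mm and 7.16 degrees, less where a joint would pass 70% of its speed; a pose out of reach is approached as far as the arm can. A call with a number of a shift or a turn outside -1 to 1 is refused whole. A call with a gripper value outside its range is refused whole. OPENING is the opening, from -1 (shut) to 1 (fully open), set as the call begins (- or left out, the last holds). The fingers move at their own pace and stop on an object; FORCE is the grip in N (left out, the last holds). Time passes only in rows, so rows that repeat a pose let the fingers close. It gives the time, the measured TCP pose, the force and the opening at its end, in the units of the state.
- r.get_state(): the state, without advancing time (a new reading comes with each control period).
- snapshot(name): name is "scene" or "top" or "wrist"; returns the picture (480x640x3 uint8, red, green, blue); there is no depth.
- get_calibration(name): a dict with "fx", "fy", "cx", "cy" (pixels), "T" (4x4, takes a point from camera to world coordinates). Camera axes: x right, y down, z forward; pixel columns grow to the right and rows downward; lengths in m; the calibration is good to about 2 mm. A picture is of the moment at which its call begins: read the wrist's pose just before it. get_calibration takes no time and is no camera call; for the wrist camera it gives the pose at the moment of the call.
- job.finish_job(): hands the job in, once; it reports no verdict.
Trained networks look in the newest picture that a camera, given by its name, has taken for a name from the list of things; names that differ only in an ending like _2 or _b are one class to them, and where a whole thing is asked for, a point or a joint stands for the part that bears it (a point fixed in the world has none). Each returns a list of dicts, best first, with "confidence" (0 to 1); they miss things now and then, are a little off and sometimes report something else, mostly with a low value. They report only what shows in the picture. A call takes as long as a camera call.
- boxes_of(thing, camera): "bbox" ([left, top, right, bottom] in pixels, round what is visible of it).
The state is a dict: "clock": time; "q": joint angles; "qd": joint speeds; "joint_torque": joint torques, N m; "tool_pos": TCP position; "eef_rot": TCP orientation; "contact_force": force on the tool from outside, world axes, zero at the start; "moment": the same for the moment, N m; "opening": opening from 0.0 (shut) to 1.0 (fully open).
Only numpy, scipy, OpenCV 4.12 (cv2) and the standard library are available. Lean on these libraries where they do the work, as an engineer would, in place of code of your own. Each camera call takes 0.05 s, during which the arm holds its last target. There are 200 camera calls.

## Working session

There is one attempt and no reset: what is moved stays moved. The work goes in short steps, Python scripts to look and compute and a shell command to move; the robot and the scene stay as the last step left them, time stands still between calls to the robot, and variables do not carry over. Pictures are saved under pics/ and viewed, about 8 in all and at most 12, crops included, and the job is handed in when it is done.

```bash
mkdir -p pics
python3 - <<'E'
from plant import r, snapshot, get_calibration, job, boxes_of
import cv2
s=r.get_state(); print({k:s[k] for k in('clock','tool_pos','eef_rot','opening','contact_force')})
for n in('scene','top'):
    im=snapshot(n); cv2.imwrite(f'pics/{n}0.png',im[:,:,::-1]); print(n,{k:(v.round(3).tolist() if k=='T' else v) for k,v in get_calibration(n).items()})
    for t in('cradle','rail','leg','trigger_bulb','handle_back','pad_face','tenon_tip','mortise'):
        b=boxes_of(t,n); print(t,[([round(x) for x in d['bbox']],round(d['confidence'],2)) for d in b[:2]])
E
```

```text
{'clock': 0.0, 'tool_pos': array([ 0.14459054, -0.60739153,  0.23789117]), 'eef_rot': array([-0.08264145,  0.70291959, -0.7016324 ,  0.08237964]), 'opening': 0.9981126170456752, 'contact_force': array([ 0.63766797, -0.11283713, -0.72664503])}
scene {'fx': 494.2355381529223, 'fy': 494.2355381529223, 'cx': 329.3531905886827, 'cy': 229.09339561789733, 'T': [[0.932, 0.176, -0.317, 1.022], [0.362, -0.396, 0.844, -1.332], [0.023, -0.901, -0.432, 0.727], [0.0, 0.0, 0.0, 1.0]]}
cradle [([300, 192, 387, 230], 0.82), ([345, 181, 378, 203], 0.27)]
rail [([258, 270, 289, 312], 0.56)]
leg [([345, 178, 379, 202], 0.56), ([300, 190, 383, 231], 0.55)]
trigger_bulb [([336, 192, 342, 214], 0.56)]
handle_back []
pad_face [([319, 192, 341, 230], 0.64)]
tenon_tip [([257, 273, 289, 311], 0.95)]
mortise [([344, 182, 379, 202], 0.67), ([321, 190, 348, 226], 0.63)]
top {'fx': 527.3704901810371, 'fy': 527.3704901810371, 'cx': 311.70564953285657, 'cy': 242.98265885836744, 'T': [[-0.023, -0.998, 0.051, 0.506], [-1.0, 0.023, 0.005, -0.08], [-0.006, -0.051, -0.999, 1.392], [0.0, 0.0, 0.0, 1.0]]}
cradle [([126, 241, 277, 310], 0.83)]
rail [([389, 257, 448, 282], 0.66), ([309, 298, 352, 320], 0.53)]
leg [([132, 246, 165, 293], 0.65)]
trigger_bulb []
handle_back [([216, 270, 260, 289], 0.66)]
pad_face [([218, 271, 262, 287], 0.67)]
tenon_tip [([390, 255, 447, 280], 0.82), ([368, 196, 391, 236], 0.22)]
mortise [([132, 247, 160, 294], 0.95)]
```

Run:
```python
import cv2
im=cv2.imread('pics/top0.png'); 
a=cv2.resize(im[225:325,110:290],None,fx=4.4,fy=4.4,interpolation=cv2.INTER_CUBIC)
cv2.imwrite('pics/cr.png',a)
```

```text
(no output)
```

View pics/top0.png

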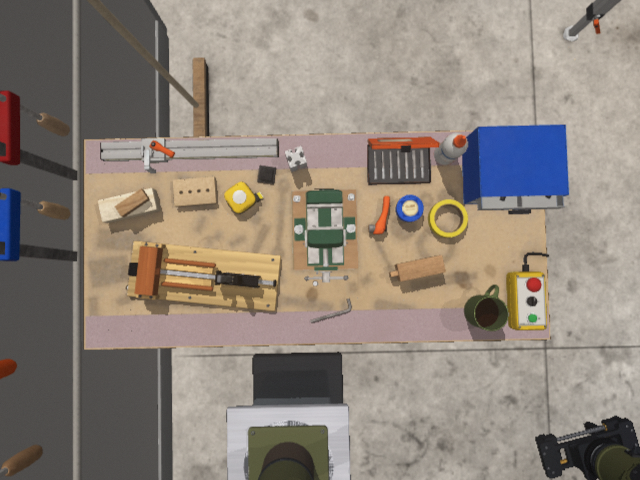

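View pics/cr.png

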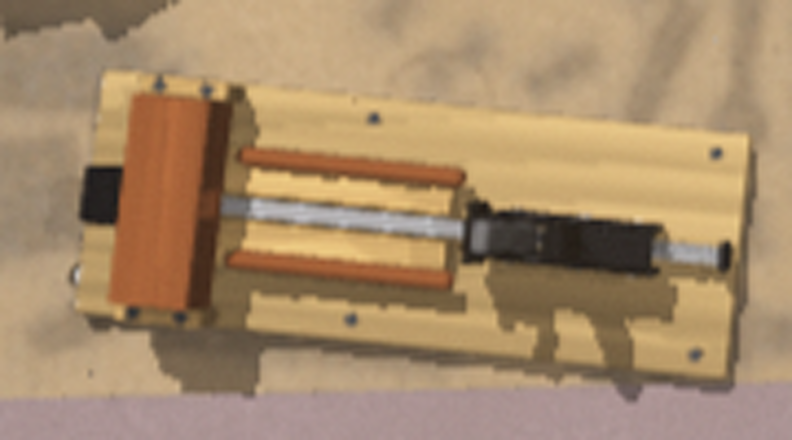

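The top view shows the cradle at the left, about (205,277), with the leg at its left end and the clamp handle at its right. The rail is at (418,269) with its tenon pointing left, and the vice is at (325,230). In the crop, the board corners, rods and clamp can be seen clearly.

```bash
cat > h.py <<'E'
import numpy as np, cv2, math
from scipy.spatial.transform import Rotation as R
from plant import r, snapshot, get_calibration, job, boxes_of
def ray(cal,uv,z):
    uv=np.atleast_2d(uv).astype(float); d=np.c_[(uv[:,0]-cal['cx'])/cal['fx'],(uv[:,1]-cal['cy'])/cal['fy'],np.ones(len(uv))]@cal['T'][:3,:3].T
    o=cal['T'][:3,3]; return o+d*((z-o[2])/d[:,2])[:,None]
def proj(cal,P):
    q=(np.atleast_2d(P)-cal['T'][:3,3])@cal['T'][:3,:3]; return np.c_[q[:,0]/q[:,2]*cal['fx']+cal['cx'],q[:,1]/q[:,2]*cal['fy']+cal['cy']]
def plan(p,Rt=None):
    "shift and turn, in row units, from the present measured pose"
    s=r.get_state(); R0=R.from_quat(s['eef_rot']); Rt=R0 if Rt is None else Rt
    d=R0.inv().apply(np.array(p)-s['tool_pos']); w=(R0.inv()*Rt).as_rotvec()/math.pi
    print('row',d.round(4).tolist(),w.round(4).tolist(),'rows>=',round(max(np.linalg.norm(d)/.0417,np.linalg.norm(w)*180/7.16),1))
def down(yaw):
    "tool y down, tool z along world yaw (nearer half turn)"
    s=r.get_state(); R0=R.from_quat(s['eef_rot']).as_matrix(); z=np.array([math.cos(yaw),math.sin(yaw),0])
    if z@R0[:,2]<0: z=-z
    y=np.array([0,0,-1.]); return R.from_matrix(np.c_[np.cross(y,z),y,z])
def st():
    s=r.get_state(); print(round(s['clock'],2),s['tool_pos'].round(4),'F',s['contact_force'].round(1),'open',round(s['opening']*88,1),'z',R.from_quat(s['eef_rot']).as_matrix()[:,2].round(3)); return s
E
python3 - <<'E'
from h import *
cal=get_calibration('top'); st(); print(R.from_quat(r.get_state()['eef_rot']).as_matrix().round(3))
c=np.array([[103,70],[748,133],[732,380],[75,315]])/4.4+[110,225]
P=ray(cal,c,.015); print(P.round(3),P.mean(0)); e=lambda a,b:np.linalg.norm(P[a]-P[b])
print(e(0,1),e(1,2),e(2,3),e(3,0)); d=P[0]-P[1]; print('yaw',np.arctan2(d[1],d[0]))
print('rail ctr',ray(cal,[[420,269],[396,275],[443,263]],.045).round(3))
p=ray(cal,[[420,269]],.045)[0]; d=ray(cal,[[396,275]],.045)[0]-ray(cal,[[443,263]],.045)[0]; y=np.arctan2(d[1],d[0]); print(y)
w=get_calibration('wrist'); print(w['T'].round(3),w['fx'])
plan([p[0],p[1],.24],down(y-np.pi/2))
E
```

```text
0.9 [ 0.1448 -0.608   0.2387] F [ 0.6 -0.   0.7] open 87.9 z [ 0.232 -0.973  0.   ]
[[-0.973  0.     0.232]
 [-0.232 -0.    -0.973]
 [-0.    -1.     0.   ]]
[[0.592 0.393 0.015]
 [0.545 0.01  0.015]
 [0.4   0.022 0.015]
 [0.447 0.411 0.015]] [0.49604951 0.20903509 0.015     ]
0.38609939867165205 0.14610966061271194 0.3912482941798214 0.14598993676479802
yaw 1.4502849732670482
rail ctr [[ 0.501 -0.348  0.045]
 [ 0.487 -0.286  0.045]
 [ 0.515 -0.407  0.045]]
1.79710951811232
[[ 0.233 -0.922 -0.31   0.225]
 [-0.973 -0.22  -0.074 -0.589]
 [ 0.     0.319 -0.948  0.385]
 [ 0.     0.     0.     1.   ]] 397.15589518575496
row [-0.407, -0.0013, -0.1703] [-0.0, -0.4976, -0.0] rows>= 12.5
```

```bash
python3 -m handwheel '[[[-0.407,0,-0.17,0,-0.498,0],[-0.407,0,-0.17,0,-0.498,0],[-0.407,0,-0.17,0,-0.498,0],[-0.407,0,-0.17,0,-0.498,0],[-0.407,0,-0.17,0,-0.498,0],[-0.407,0,-0.17,0,-0.498,0],[-0.407,0,-0.17,0,-0.498,0],[-0.407,0,-0.17,0,-0.498,0],[-0.407,0,-0.17,0,-0.498,0],[-0.407,0,-0.17,0,-0.498,0],[-0.407,0,-0.17,0,-0.498,0],[-0.407,0,-0.17,0,-0.498,0]]]' 1 30
python3 - <<'E'
from h import *
st(); plan([.501,-.348,.24],down(1.797-np.pi/2)); print(r.get_state()['q'].round(2))
cv2.imwrite('pics/w1.png',snapshot('wrist')[:,:,::-1]); print(boxes_of('rail','wrist'))
import pickle; pickle.dump(get_calibration('wrist'),open('w1.pkl','wb'))
E
```

```text
clock: 1.9
tool_pos: [0.5078, -0.3416, 0.2396]
eef_rot: [-0.54, 0.452, -0.454, 0.545]
contact_force: [0.9, 0.6, 0.7]
opening: 1.0
1.9 [ 0.5078 -0.3416  0.2396] F [0.9 0.6 0.7] open 88.0 z [0.984 0.178 0.007]
row [0.0051, -0.0005, -0.0078] [-0.0022, -0.015, -0.0008] rows>= 0.4
[ 0.84  0.72 -0.59  1.6   0.45  0.96  0.29]
[{'bbox': [283.1, 122.9, 335.3, 276.1], 'confidence': 0.66}]
```

View pics/w1.png

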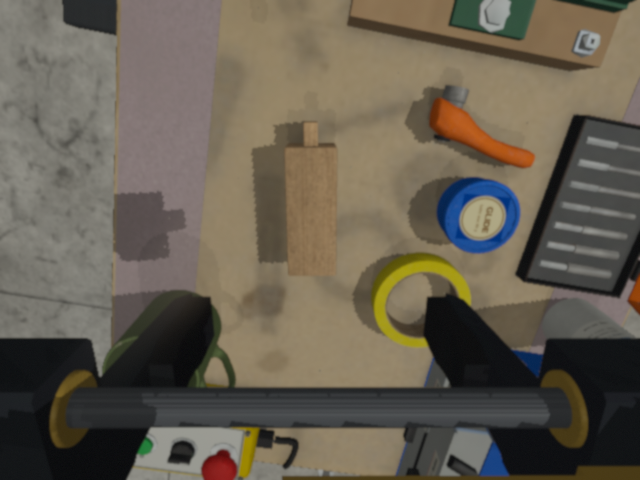

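The wrist picture shows the rail's top face with corners near (285,146), (336,145), (336,275) and (289,275), and the tenon tip near (310,122). I'll refine these from an enlarged crop.

Run:
```python
import cv2
im=cv2.imread('pics/w1.png'); cv2.imwrite('pics/w1c.png',cv2.resize(im[115:285,265:355],None,fx=3.5,fy=3.5,interpolation=cv2.INTER_CUBIC))
```

```text
(no output)
```

View pics/w1c.png

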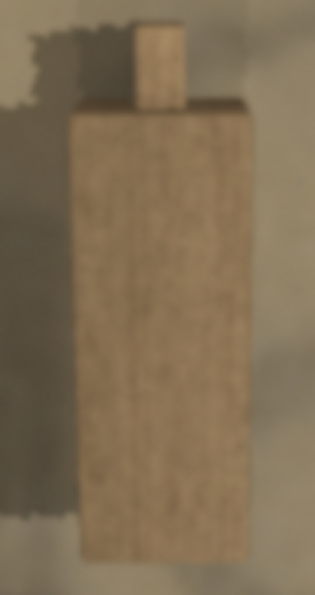

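Run:
```python
from h import *; import pickle
cal=pickle.load(open('w1.pkl','rb'))
P=ray(cal,np.array([[70,115],[250,113],[248,561],[82,561]])/3.5+[265,115],.045); print(P.round(4))
e=lambda a,b:np.linalg.norm(P[a]-P[b]); print(e(0,1),e(1,2),e(2,3),e(3,0))
d=P[0]+P[1]-P[2]-P[3]; d/=np.linalg.norm(d); yaw=np.arctan2(d[1],d[0]); c=P.mean(0); c[2]=0
print('body centre',c,'yaw tenon dir',yaw)
g=c.copy(); g[2]=.019
plan([g[0],g[1],.10],down(yaw-np.pi/2)); plan(g,down(yaw-np.pi/2))
```

```text
[[ 0.4656 -0.3037  0.045 ]
 [ 0.508  -0.296   0.045 ]
 [ 0.5286 -0.411   0.045 ]
 [ 0.485  -0.4183  0.045 ]]
0.04310308405761824 0.11675994006425498 0.04416760509920813 0.11628521327406083
body centre [ 0.49678061 -0.35724265  0.        ] yaw tenon dir 1.7431899226064895
row [0.0091, 0.1385, -0.0072] [-0.0001, -0.002, -0.0002] rows>= 3.3
row [0.0092, 0.2195, -0.0073] [-0.0001, -0.002, -0.0002] rows>= 5.3
```

```bash
python3 -m handwheel '[[[0.009,0.138,-0.007,0,-0.002,0],[0.009,0.138,-0.007,0,-0.002,0],[0.009,0.138,-0.007,0,-0.002,0],[0.009,0.138,-0.007,0,-0.002,0],[0.009,0.18,-0.007,0,-0.002,0],[0.009,0.21,-0.007,0,-0.002,0],[0.009,0.221,-0.007,0,-0.002,0],[0.009,0.221,-0.007,0,-0.002,0]]]' 1 30
python3 -m handwheel '[[[0,0,0,0,0,0],[0,0,0,0,0,0],[0,0,0,0,0,0],[0,0,0,0,0,0],[0,0,0,0,0,0],[0,0,0,0,0,0],[0,0,0,0,0,0],[0,0,0,0,0,0]]]' -1 30
python3 -m handwheel '[[[0,-0.04,0,0,0,0],[0,-0.08,0,0,0,0],[0,-0.12,0,0,0,0],[0,-0.16,0,0,0,0],[0,-0.19,0,0,0,0],[0,-0.19,0,0,0,0]]]'
python3 - <<'E'
from h import *
st()
cr=np.array([.496,.209,0]);y=1.4503; u=np.array([np.cos(y),np.sin(y),0])
p=cr-.02*u; plan([p[0],p[1],.24],down(y-np.pi/2))
E
```

```text
clock: 2.67
tool_pos: [0.4941, -0.3585, 0.0161]
eef_rot: [0.541, -0.458, 0.455, -0.539]
contact_force: [-0.7, 0.7, 0.7]
opening: 1.0
clock: 3.33
tool_pos: [0.4977, -0.3584, 0.0188]
eef_rot: [-0.54, 0.455, -0.457, 0.541]
contact_force: [2.5, 0.6, 5.9]
opening: 0.511
clock: 3.83
tool_pos: [0.4981, -0.3596, 0.2135]
eef_rot: [-0.54, 0.453, -0.459, 0.541]
contact_force: [0.8, -0.1, -1.0]
opening: 0.509
3.83 [ 0.4981 -0.3596  0.2135] F [ 0.8 -0.1 -1. ] open 44.8 z [0.986 0.168 0.006]
row [-0.5416, -0.0291, 0.0877] [-0.0023, 0.092, 0.0016] rows>= 13.2
```

```bash
python3 -m handwheel '[[[-0.467,-0.045,0,0,0.092,0],[-0.467,-0.045,0,0,0.092,0],[-0.467,-0.045,0,0,0.092,0],[-0.467,-0.045,0,0,0.092,0],[-0.467,-0.045,0,0,0.092,0],[-0.467,-0.045,0,0,0.092,0],[-0.467,-0.045,0,0,0.092,0],[-0.467,-0.045,0,0,0.092,0],[-0.467,-0.045,0,0,0.092,0],[-0.467,-0.045,0,0,0.092,0],[-0.467,-0.045,0,0,0.092,0],[-0.467,-0.045,0,0,0.092,0]]]'
python3 -m handwheel '[[[0,0,0,0,0,0],[0,0,0,0,0,0],[0,0,0,0,0,0]]]'
python3 - <<'E'
from h import *
st()
im=snapshot('wrist')[:,:,::-1];cv2.imwrite('pics/w2.png',im)
import pickle; pickle.dump(get_calibration('wrist'),open('w2.pkl','wb'))
E
```

```text
clock: 4.83
tool_pos: [0.4151, 0.1084, 0.2526]
eef_rot: [-0.471, 0.528, -0.526, 0.472]
contact_force: [0.1, 0.3, -2.0]
opening: 0.511
clock: 5.08
tool_pos: [0.4166, 0.0997, 0.2517]
eef_rot: [0.47, -0.53, 0.53, -0.467]
contact_force: [-0.4, 0.1, -2.5]
opening: 0.506
5.08 [0.4166 0.0997 0.2517] F [-0.4  0.1 -2.5] open 44.5 z [ 0.993 -0.122 -0.002]
```

View pics/w2.png

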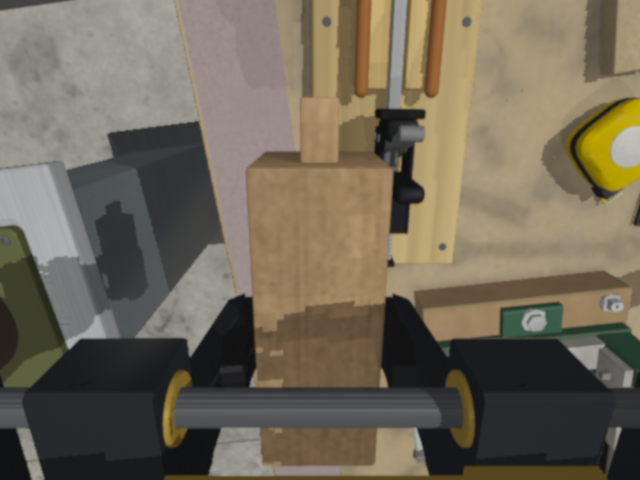

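The rail is held straight (top-face front corners (250,167) and (391,167), tenon at (319,98)). The rods' near ends are at (361,95) and (432,95). I'll move on a little to see the rods and leg whole.

```bash
python3 -m handwheel '[[[-0.116,0,-0.044,0,0,0],[-0.116,0,-0.044,0,0,0],[-0.116,0,-0.044,0,0,0],[-0.116,0,-0.044,0,0,0],[-0.116,0,-0.044,0,0,0],[-0.116,0,-0.044,0,0,0],[-0.116,0,-0.044,0,0,0]]]'
python3 - <<'E'
from h import *
st()
im=snapshot('wrist')[:,:,::-1];cv2.imwrite('pics/w3.png',im)
cv2.imwrite('pics/w3c.png',cv2.resize(im[0:280,230:530],None,fx=2.6,fy=2.1,interpolation=cv2.INTER_CUBIC))
import pickle; pickle.dump(get_calibration('wrist'),open('w3.pkl','wb'))
E
```

```text
clock: 5.72
tool_pos: [0.3879, 0.2198, 0.2522]
eef_rot: [0.469, -0.53, 0.53, -0.467]
contact_force: [0.2, 0.4, -1.6]
opening: 0.508
5.72 [0.3879 0.2198 0.2522] F [ 0.2  0.4 -1.6] open 44.7 z [ 0.992 -0.123 -0.001]
```

View pics/w3c.png

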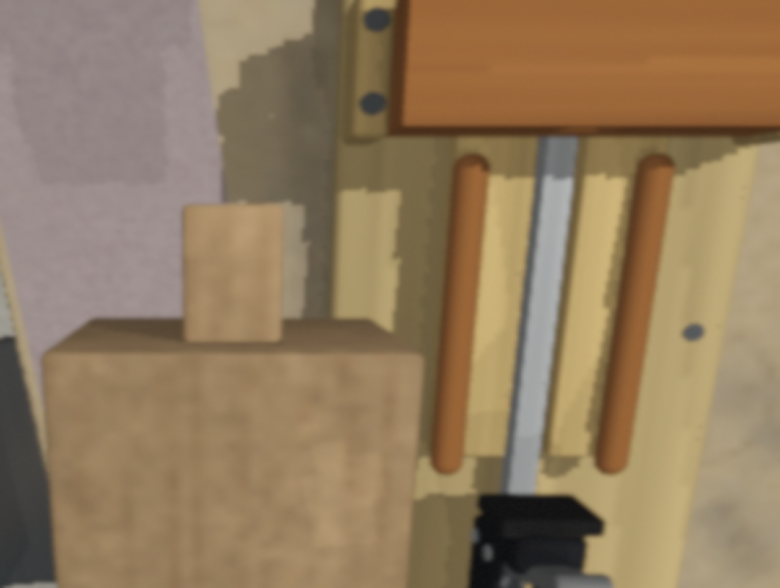

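```bash
cat > fit.py <<'E'
from h import *; import pickle
cal=pickle.load(open('w3.pkl','rb')); sc=lambda a:np.array(a,float)/[2.6,2.1]+[230,0]
L=ray(cal,sc([[471,180],[447,455]]),.033); Q=ray(cal,sc([[656,180],[612,455]]),.033)
print(L.round(4),Q.round(4)); f=lambda A:np.arctan2(*(A[0]-A[1])[[1,0]]); print('yaws',f(L),f(Q))
yaw=(f(L)+f(Q))/2; u=np.array([np.cos(yaw),np.sin(yaw),0]); n=np.array([-u[1],u[0],0])
print('rod spacing',(L.mean(0)-Q.mean(0))@n,'want .0604'); 
E4=ray(cal,sc([[472,155],[657,155],[447,474],[611,474]]),.033)
print('ends along u',(E4@u).round(4),'length should be .136'); a=(E4@u).mean()-.036
mid=(L.mean(0)+Q.mean(0))/2; org=u*a+n*(mid@n); print('cradle origin',org)
lf=ray(cal,sc([[391,128],[735,128]]),.075); print('leg top edge: x in cradle',((lf-org)@u).round(4),'yaw of leg',f(np.array([lf[0],lf[1]]))-np.pi/2, 'pts y',((lf-org)@n).round(4))
pad=ray(cal,sc([[480,497],[586,497]]),.071); print('pad x,y',((pad-org)@u).round(4),((pad-org)@n).round(4))
C=ray(cal,sc([[44,355],[422,355]]),.252+.0262); c=C.mean(0); t=R.from_quat(r.get_state()['eef_rot']).as_matrix(); p=r.get_state()['tool_pos']
v=C[1]-C[0]; ry=np.arctan2(v[1],v[0])+np.pi/2
print('rail width',np.linalg.norm(v),'rail yaw',ry,'tool yaw',np.arctan2(t[1,2],t[0,2])+np.pi/2)
w=np.array([np.cos(ry),np.sin(ry),0]); rc=c-.059*w; d=rc-p; print('rail body ctr rel TCP in tool x,z',d@t[:,0],d@t[:,2])
tip=ray(cal,sc([[184,205],[283,205]]),.252-.019+.0375).mean(0); print('tip-shoulder',(tip-c)@w,'lateral',(tip-c)@np.array([-w[1],w[0],0]))
E
python3 fit.py
```

```text
[[0.4779 0.3074 0.033 ]
 [0.4636 0.1917 0.033 ]] [[0.5386 0.2999 0.033 ]
 [0.5236 0.1843 0.033 ]]
yaws 1.44731301304389 1.4418441119152818
rod spacing 0.06079340597057877 want .0604
ends along u [0.3746 0.3748 0.2395 0.2397] length should be .136
cradle origin [0.49641355 0.21034102 0.        ]
leg top edge: x in cradle [0.1094 0.1098] yaw of leg 1.4478325006114017 pts y [ 0.064  -0.0347]
pad x,y [-0.03   -0.0299] [ 0.0262 -0.0092]
rail width 0.04382374356810302 rail yaw 1.448044817221916 tool yaw 1.446991059526469
rail body ctr rel TCP in tool x,z -0.005387013503288466 -0.0006083012404090936
tip-shoulder 0.02040728554534568 lateral -6.000961218777332e-05
```

```bash
cat >> fit.py <<'E'
pad=ray(cal,sc([[480,497],[570,497]]),.033); print('pad low',((pad-org)@u).round(4),((pad-org)@n).round(4))
pad=ray(cal,sc([[502,532],[603,530]]),.071); print('pad top',((pad-org)@u).round(4),((pad-org)@n).round(4))
yaw=1.4446; g=org+.0225*u-.0003*n*-1*-1
np.savez('cr.npz',org=org,u=u,n=n)
for z in (.20,.085,.062,.048): plan([g[0],g[1],z],down(yaw-np.pi/2))
E
python3 fit.py | tail -6
```

```text
pad low [-0.0427 -0.0426] [ 0.0165 -0.017 ]
pad top [-0.0455 -0.0445] [ 0.0175 -0.0166]
row [-0.0265, 0.0522, 0.1091] [0.0001, 0.0008, 0.0006] rows>= 3.0
row [-0.0267, 0.1672, 0.1092] [0.0001, 0.0008, 0.0006] rows>= 4.8
row [-0.0267, 0.1902, 0.1092] [0.0001, 0.0008, 0.0006] rows>= 5.3
row [-0.0268, 0.2042, 0.1092] [0.0001, 0.0008, 0.0006] rows>= 5.6
```

```bash
python3 -m handwheel '[[[-0.027,0,0.109,0,0,0],[-0.027,0,0.109,0,0,0],[-0.027,0,0.109,0,0,0],[-0.027,0.05,0.109,0,0,0],[-0.027,0.09,0.109,0,0,0],[-0.027,0.13,0.109,0,0,0],[-0.027,0.16,0.109,0,0,0],[-0.027,0.186,0.109,0,0,0],[-0.027,0.186,0.109,0,0,0],[-0.027,0.186,0.109,0,0,0],[-0.027,0.186,0.109,0,0,0]]]'
python3 - <<'E'
from h import *
s=st(); D=np.load('cr.npz'); print('cradle xy of TCP',(s['tool_pos']-D['org'])@D['u'],(s['tool_pos']-D['org'])@D['n'])
im=snapshot('wrist')[:,:,::-1];cv2.imwrite('pics/w4.png',im)
import pickle; pickle.dump(get_calibration('wrist'),open('w4.pkl','wb'))
E
```

```text
clock: 6.68
tool_pos: [0.5, 0.2358, 0.068]
eef_rot: [0.468, -0.529, 0.53, -0.469]
contact_force: [0.7, -1.2, -2.1]
opening: 0.511
6.68 [0.5    0.2358 0.068 ] F [ 0.7 -1.2 -2.1] open 45.0 z [ 0.993 -0.121  0.002]
cradle xy of TCP 0.025735336280806785 -0.00039393747615635785
```

View pics/w4.png

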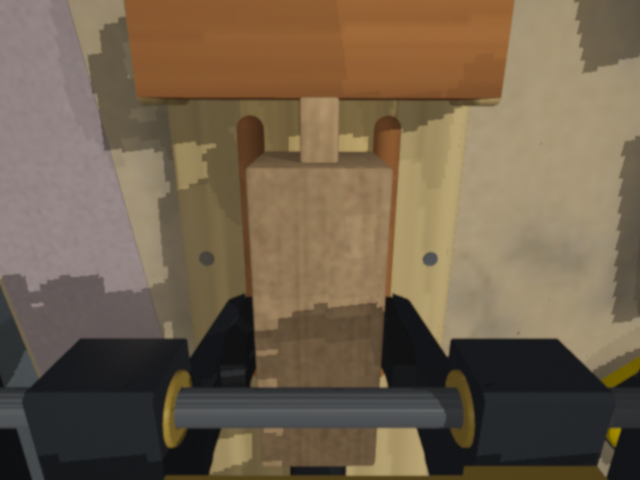

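Run:
```python
from h import *; import pickle
cal=pickle.load(open('w4.pkl','rb')); D=np.load('cr.npz'); f=lambda uv,z:[((ray(cal,uv,z)-D['org'])@D[k]).round(4).tolist() for k in 'un']
print('tip',f([[301,98],[338,98]],.0680-.0188+.0375)); print('leg edge',f([[140,98],[500,97]],.075))
print('shoulder',f([[248,168],[391,167]],.068+.026)); print('rod ends',f([[251,117],[388,117]],.033)); print('rod ax',f([[251,140],[387.5,140]],.033))
```

```text
tip [[0.1104, 0.1105], [0.0064, -0.0049]]
leg edge [[0.1103, 0.1113], [0.0602, -0.0592]]
shoulder [[0.0903, 0.0908], [0.0223, -0.021]]
rod ends [[0.1033, 0.1037], [0.0304, -0.0295]]
rod ax [[0.0935, 0.0939], [0.0309, -0.0299]]
```

```bash
python3 -m handwheel '[[[0.006,0,0,0,0,0],[0.006,0,0,0,0,0],[0.006,0,0,0,0,0],[0.006,0.005,0,0,0,0],[0.006,0.01,0,0,0,0],[0.006,0.014,0,0,0,0],[0.006,0.016,0,0,0,0],[0.006,0.016,0,0,0,0],[0.006,0.016,0,0,0,0]]]'
python3 -m handwheel '[[[0,0.001,0,0,0,0],[0,0.002,0,0,0,0],[0,0.002,0,0,0,0]]]'
```

```text
clock: 7.48
tool_pos: [0.4979, 0.2303, 0.0504]
eef_rot: [-0.469, 0.529, -0.529, 0.469]
contact_force: [0.2, 0.1, -2.3]
opening: 0.509
clock: 7.73
tool_pos: [0.4982, 0.2303, 0.0488]
eef_rot: [0.469, -0.529, 0.529, -0.469]
contact_force: [-0.2, 0.4, -1.2]
opening: 0.51
```

```bash
python3 -m handwheel '[[[0,0.001,0,0,0,0],[0,0.001,0,0,0,0]]]'
python3 -m handwheel '[[[0,0,0,0,0,0],[0,0,0,0,0,0],[0,0,0,0,0,0],[0,0,0,0,0,0],[0,0,0,0,0,0],[0,0,0,0,0,0],[0,0,0,0,0,0]]]' 0.6
python3 -m handwheel '[[[0,-0.03,0,0,0,0],[0,-0.06,0,0,0,0],[0,-0.1,0,0,0,0],[0,-0.14,0,0,0,0],[0,-0.17,0,0,0,0],[0,-0.19,0,0,0,0],[0,-0.19,0,0,0,0],[0,-0.19,0,0,0,0]]]' 1
python3 - <<'E'
from h import *; import pickle
s=st(); print(s['q'].round(2))
im=snapshot('wrist')[:,:,::-1];cv2.imwrite('pics/w5.png',im); pickle.dump(get_calibration('wrist'),open('w5.pkl','wb'))
E
```

```text
clock: 7.9
tool_pos: [0.4981, 0.2304, 0.0488]
eef_rot: [0.469, -0.529, 0.529, -0.469]
contact_force: [-1.7, -1.0, 8.6]
opening: 0.509
clock: 8.48
tool_pos: [0.4982, 0.2302, 0.0476]
eef_rot: [0.469, -0.529, 0.529, -0.469]
contact_force: [0.3, 0.5, 0.0]
opening: 0.803
clock: 9.15
tool_pos: [0.4986, 0.2303, 0.2385]
eef_rot: [0.468, -0.529, 0.529, -0.47]
contact_force: [-0.3, -0.0, -0.3]
opening: 0.997
9.15 [0.4986 0.2303 0.2385] F [-0.3 -0.  -0.3] open 87.7 z [ 0.993 -0.12   0.002]
[-0.23  0.62 -0.47  1.79  0.37  0.82 -1.  ]
```

View pics/w5.png

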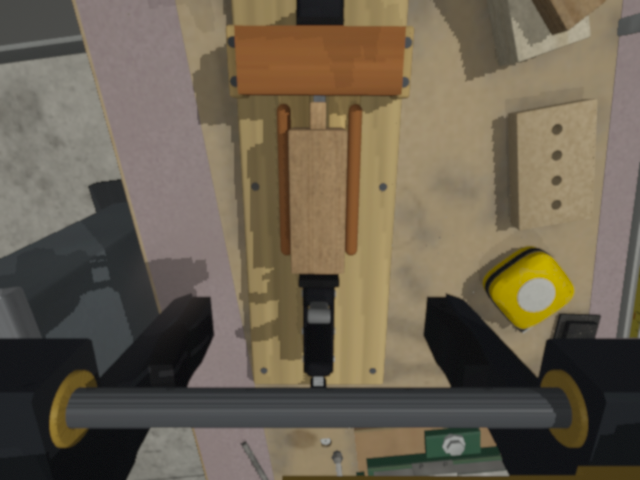

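The rail lies flat between the rods, tenon to the leg (tip ~(318,97)), and the clamp head is just behind its end at (320,280). Next I turn and go above the handle.

Run:
```python
from h import *; import pickle
cal=pickle.load(open('w5.pkl','rb')); D=np.load('cr.npz'); f=lambda uv,z:[((ray(cal,uv,z)-D['org'])@D[k]).round(4).tolist() for k in 'un']
print('rail plain end',f([[292,272],[344,272]],.075)); print('pad top edge',f([[300,277],[338,277]],.071))
g=D['org']-.0855*D['u']; plan([g[0],g[1],.2],down(1.4446))
```

```text
rail plain end [[-0.0318, -0.0315], [0.024, -0.0198]]
pad top edge [[-0.0382, -0.0379], [0.0175, -0.0151]]
row [0.1049, 0.0374, 0.0004] [0.0003, -0.498, 0.0001] rows>= 12.5
```

```bash
python3 -m handwheel '[[[0.105,0.037,0,0,-0.498,0],[0.105,0.037,0,0,-0.498,0],[0.105,0.037,0,0,-0.498,0],[0.105,0.037,0,0,-0.498,0],[0.105,0.037,0,0,-0.498,0],[0.105,0.037,0,0,-0.498,0],[0.105,0.037,0,0,-0.498,0],[0.105,0.037,0,0,-0.498,0],[0.105,0.037,0,0,-0.498,0],[0.105,0.037,0,0,-0.498,0],[0.105,0.037,0,0,-0.498,0],[0.105,0.037,0,0,-0.498,0]]]' 1
python3 -m handwheel '[[[0,0,0,0,-0.02,0],[0,0,0,0,-0.02,0],[0,0,0,0,-0.02,0]]]'
python3 - <<'E'
from h import *; import pickle
s=st(); print(s['q'].round(2)); D=np.load('cr.npz'); g=D['org']-.0855*D['u']; plan([g[0],g[1],.2],down(1.4446))
im=snapshot('wrist')[:,:,::-1];cv2.imwrite('pics/w6.png',im); pickle.dump(get_calibration('wrist'),open('w6.pkl','wb'))
E
```

```text
clock: 10.2
tool_pos: [0.4844, 0.1255, 0.199]
eef_rot: [0.705, -0.066, 0.064, -0.704]
contact_force: [0.3, 0.2, -0.1]
opening: 1.0
clock: 10.45
tool_pos: [0.4847, 0.1256, 0.1993]
eef_rot: [0.706, -0.047, 0.045, -0.705]
contact_force: [0.6, -0.1, -0.1]
opening: 0.998
10.45 [0.4847 0.1256 0.1993] F [ 0.6 -0.1 -0.1] open 87.8 z [ 0.129  0.992 -0.001]
[ 0.19  0.72 -0.89  1.95  0.76  0.84  0.31]
row [0.0009, -0.0007, 0.0] [0.0002, -0.001, -0.0009] rows>= 0.0
```

View pics/w6.png

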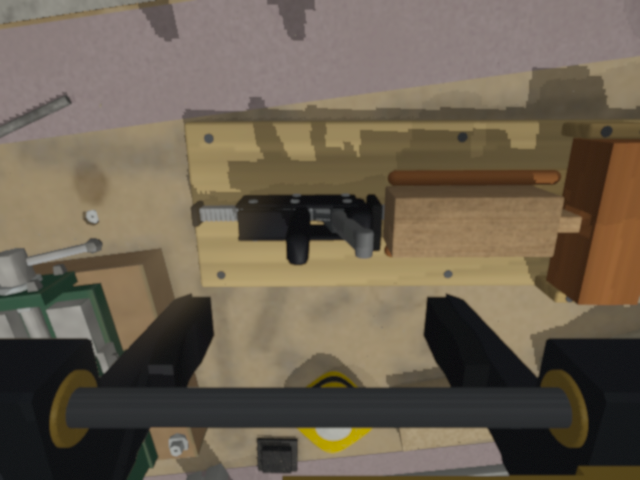

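Handle top is at (298,250), its back face at col ~288, and the bulb top at (364,245), its front at col ~373. The pad is just left of the rail's end at col 382.

Run:
```python
from h import *; import pickle
cal=pickle.load(open('w6.pkl','rb')); D=np.load('cr.npz'); f=lambda uv,z:[((ray(cal,uv,z)-D['org'])@D[k]).round(4).tolist() for k in 'un']
print('handle back',f([[287,255]],.118)); print('handle centre',f([[298,250]],.118)); print('bulb front',f([[373,247]],.110),'c',f([[364.5,246]],.110));print('pad top',f([[381,222]],.071), 'rail end',f([[387,222]],.075))
for z in(.13,.086):
  g=D['org']-.0855*D['u']; plan([g[0],g[1],z],down(1.4446))
```

```text
handle back [[-0.105], [-0.0022]]
handle centre [[-0.0982], [0.0011]]
bulb front [[-0.0513], [0.0001]] c [[-0.0567], [0.0007]]
pad top [[-0.0407], [0.0052]] rail end [[-0.0371], [0.0063]]
row [0.0009, 0.0696, -0.0001] [0.0002, -0.001, -0.0007] rows>= 1.7
row [0.001, 0.1136, -0.0001] [0.0002, -0.001, -0.0007] rows>= 2.7
```

```bash
python3 -m handwheel '[[[0.001,0.03,0.004,0,0,0],[0.001,0.06,0.004,0,0,0],[0.001,0.085,0.004,0,0,0],[0.001,0.1,0.004,0,0,0],[0.001,0.111,0.004,0,0,0],[0.001,0.113,0.004,0,0,0],[0.001,0.113,0.004,0,0,0]]]' 1 15
python3 -m handwheel '[[[0,0,0,0,0,0],[0,0,0,0,0,0],[0,0,0,0,0,0],[0,0,0,0,0,0],[0,0,0,0,0,0],[0,0,0,0,0,0],[0,0,0,0,0,0],[0,0,0,0,0,0],[0,0,0,0,0,0],[0,0,0,0,0,0]]]' -1 15
```

```text
clock: 11.08
tool_pos: [0.4865, 0.1297, 0.087]
eef_rot: [0.706, -0.046, 0.045, -0.705]
contact_force: [0.7, -0.4, 0.6]
opening: 1.0
clock: 11.92
tool_pos: [0.4871, 0.1265, 0.0882]
eef_rot: [0.708, -0.046, 0.046, -0.703]
contact_force: [-0.9, -5.1, 9.4]
opening: 0.328
```

```bash
python3 -m handwheel '[[[0,0,0,0,0,0],[0,0,0,0,0,0],[0,0,0,0,0,0],[0,0,0,0,0,0],[0,0,0,0,0,0],[0,0,0.003,0,0,0],[0,0,0.005,0,0,0],[0,0,0.005,0,0,0]]]' 0.6
python3 -m handwheel '[[[0,0,0,0,0,0],[0,0,0,0,0,0],[0,0,0,0,0,0],[0,0,0,0,0,0],[0,0,0,0,0,0],[0,0,0,0,0,0],[0,0,0,0,0,0],[0,0,0,0,0,0],[0,0,0,0,0,0],[0,0,0,0,0,0]]]' -1 15
python3 - <<'E'
from h import *
s=st(); D=np.load('cr.npz'); print('tcp cradle',[(s['tool_pos']-D['org'])@D[k] for k in 'un'])
E
```

```text
clock: 12.58
tool_pos: [0.4877, 0.1352, 0.0877]
eef_rot: [0.706, -0.045, 0.045, -0.706]
contact_force: [1.0, -0.1, -0.1]
opening: 0.797
clock: 13.42
tool_pos: [0.4877, 0.1338, 0.0882]
eef_rot: [0.706, -0.045, 0.045, -0.705]
contact_force: [-0.9, -0.6, 7.8]
opening: 0.326
13.42 [0.4877 0.1338 0.0882] F [-0.9 -0.6  7.8] open 28.7 z [ 0.128  0.992 -0.002]
tcp cradle [np.float64(-0.07699089382992733), np.float64(-0.0009690627413309234)]
```

```bash
python3 -m handwheel '[[[0,0,0,0,0,0],[0,0,0,0,0,0],[0,0,0,0,0,0],[0,0,0,0,0,0],[0,0,0,0,0,0],[0,0,0.004,0,0,0],[0,0,0.008,0,0,0],[0,0,0.008,0,0,0]]]' 0.6
python3 -m handwheel '[[[0,0,0,0,0,0],[0,0,0,0,0,0],[0,0,0,0,0,0],[0,0,0,0,0,0],[0,0,0,0,0,0],[0,0,0,0,0,0],[0,0,0,0,0,0],[0,0,0,0,0,0],[0,0,0,0,0,0],[0,0,0,0,0,0]]]' -1 15
python3 - <<'E'
from h import *; import pickle
s=st(); D=np.load('cr.npz'); print('tcp cradle',[(s['tool_pos']-D['org'])@D[k] for k in 'un'])
im=snapshot('wrist')[:,:,::-1];cv2.imwrite('pics/w7.png',im); pickle.dump(get_calibration('wrist'),open('w7.pkl','wb'))
im=snapshot('top')[:,:,::-1];cv2.imwrite('pics/t7.png',im)
E
```

```text
clock: 14.08
tool_pos: [0.4888, 0.1436, 0.0877]
eef_rot: [-0.706, 0.045, -0.045, 0.706]
contact_force: [-0.1, 0.1, -1.1]
opening: 0.798
clock: 14.92
tool_pos: [0.4887, 0.1417, 0.0881]
eef_rot: [0.706, -0.045, 0.045, -0.705]
contact_force: [-0.4, 0.3, 6.9]
opening: 0.324
14.92 [0.4887 0.1417 0.0881] F [-0.4  0.3  6.9] open 28.5 z [ 0.128  0.992 -0.002]
tcp cradle [np.float64(-0.06908615058358712), np.float64(-0.0010021518589341102)]
```

View pics/w7.png

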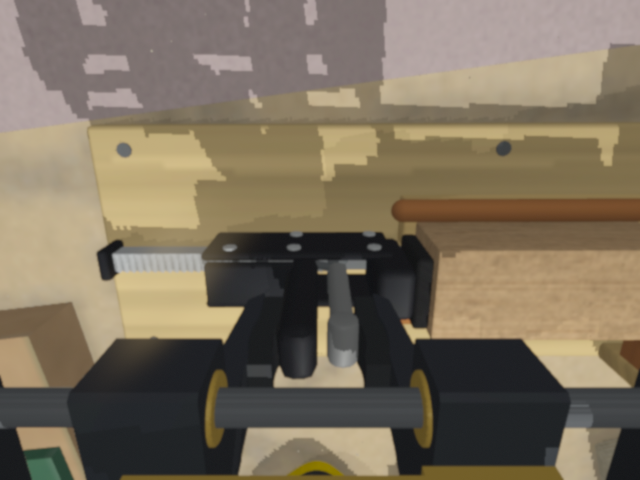

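Trigger (343,340) and handle (298,350) are squeezed together between the fingers, and the pad at col ~425 is against the rail's end.

```bash
python3 -m handwheel '[[[0,0,0,0,0,0],[0,0,0,0,0,0],[0,0,0,0,0,0],[0,0,0,0,0,0],[0,0,0,0,0,0],[0,0,0.004,0,0,0],[0,0,0.008,0,0,0],[0,0,0.008,0,0,0]]]' 0.6
python3 -m handwheel '[[[0,0,0,0,0,0],[0,0,0,0,0,0],[0,0,0,0,0,0],[0,0,0,0,0,0],[0,0,0,0,0,0],[0,0,0,0,0,0],[0,0,0,0,0,0],[0,0,0,0,0,0],[0,0,0,0,0,0],[0,0,0,0,0,0]]]' -1 15
python3 - <<'E'
from h import *; import pickle
s=st(); D=np.load('cr.npz'); print('tcp cradle',[(s['tool_pos']-D['org'])@D[k] for k in 'un'])
E
```

```text
clock: 15.68
tool_pos: [0.4898, 0.1515, 0.0878]
eef_rot: [-0.706, 0.045, -0.045, 0.706]
contact_force: [-0.4, 0.2, -0.3]
opening: 0.803
clock: 16.52
tool_pos: [0.4898, 0.15, 0.0882]
eef_rot: [0.706, -0.045, 0.045, -0.705]
contact_force: [-1.4, 1.2, 6.9]
opening: 0.323
16.52 [0.4898 0.15   0.0882] F [-1.4  1.2  6.9] open 28.4 z [ 0.128  0.992 -0.001]
tcp cradle [np.float64(-0.060677336574425554), np.float64(-0.0009977159700376133)]
```

```bash
python3 -m handwheel '[[[0,0,0,0,0,0],[0,0,0,0,0,0],[0,0,0,0,0,0],[0,0,0,0,0,0],[0,0,0,0,0,0],[0,0,0.004,0,0,0],[0,0,0.009,0,0,0],[0,0,0.009,0,0,0]]]' 0.6
python3 -m handwheel '[[[0,0,0,0,0,0],[0,0,0,0,0,0],[0,0,0,0,0,0],[0,0,0,0,0,0],[0,0,0,0,0,0],[0,0,0,0,0,0],[0,0,0,0,0,0],[0,0,0,0,0,0],[0,0,0,0,0,0],[0,0,0,0,0,0]]]' -1 15
python3 - <<'E'
from h import *; import pickle
s=st(); D=np.load('cr.npz'); print('tcp cradle',[(s['tool_pos']-D['org'])@D[k] for k in 'un'])
E
```

```text
clock: 17.18
tool_pos: [0.491, 0.1606, 0.0878]
eef_rot: [-0.706, 0.045, -0.045, 0.706]
contact_force: [-0.3, -0.1, 0.2]
opening: 0.802
clock: 18.02
tool_pos: [0.4908, 0.1586, 0.0881]
eef_rot: [0.706, -0.045, 0.045, -0.705]
contact_force: [-0.9, -0.4, 6.0]
opening: 0.468
18.02 [0.4908 0.1586 0.0881] F [-0.9 -0.4  6. ] open 41.2 z [ 0.128  0.992 -0.002]
tcp cradle [np.float64(-0.052038667994743056), np.float64(-0.000985272470100283)]
```

The trigger stopped at about 42 mm (roughly 0.12 rad), which fits the pad pressing a rail that is home. I'll check the shoulder by eye and by measurement.

Run:
```python
from h import *; import pickle
D=np.load('cr.npz'); out=[]
pts=np.array([D['org']+x*D['u']+y*D['n']+[0,0,.075] for x in(-.008,.11) for y in (-.0225,.0225)])
for n in('top','scene','wrist'):
    im=snapshot(n)[:,:,::-1].copy(); cv2.imwrite(f'pics/{n}8.png',im); cal=get_calibration(n); q=proj(cal,pts); print(n,q.round(1).tolist())
    c=np.clip(q.mean(0),[60,45],[580,435]).astype(int) if n!='wrist' else None
    a=im[c[1]-45:c[1]+45,c[0]-60:c[0]+60] if c is not None else im
    out.append(cv2.resize(a,(400,300),interpolation=cv2.INTER_CUBIC))
out.append(cv2.resize(cv2.imread('pics/top0.png'),(400,300)))
cv2.imwrite('pics/c8.png',np.vstack([np.hstack(out[:2]),np.hstack(out[2:])]))
s=st()
```

```text
top [[202.7, 267.4], [200.7, 285.4], [155.9, 262.6], [153.8, 280.5]]
scene [[348.9, 198.5], [337.6, 196.0], [363.1, 188.3], [352.2, 186.0]]
wrist [[414.0, 344.8], [421.9, 254.1], [668.6, 344.8], [698.0, 254.1]]
18.17 [0.4908 0.1585 0.0881] F [-1.2 -1.6  5.6] open 41.1 z [ 0.128  0.992 -0.002]
```

View pics/c8.png

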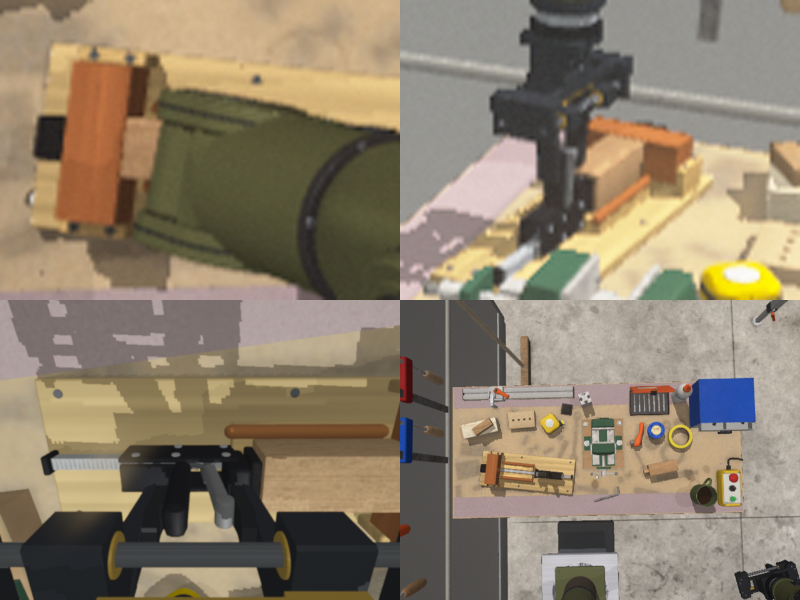

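In the top crop the full-width rail meets the leg with no tenon or gap showing, and the scene view agrees. The pad is tight on the rail's end, so I'll do a short hold check and hand in.

```bash
python3 -m handwheel '[[[0,0,0,0,0,0],[0,0,0,0,0,0],[0,0,0,0,0,0],[0,0,0,0,0,0],[0,0,0,0,0,0],[0,0,0,0,0,0]]]' -1 15
python3 -c "
from h import *
print(job.finish_job()); st()"
```

```text
clock: 18.67
tool_pos: [0.4908, 0.1585, 0.0881]
eef_rot: [0.706, -0.045, 0.045, -0.705]
contact_force: [-0.6, -1.0, 6.6]
opening: 0.467
the job is handed in; nothing more can be done
None
the job is handed in; nothing more can be done
```

I laid the rail between the guide rods with its tenon facing the mortise and let it go. I then gave the clamp four full squeezes with a release after each. The fifth squeeze stopped partway on the joint, and I handed the job in at about 18.7 s while holding it at 15 N, which by the given formula is about 36 N at the pad.

**Seating:** the last squeeze stopped at an opening of about 41 mm, steady for the last half second. That is a trigger turn of roughly 0.12 rad, close to the 0.11 expected for a rail that is home. The top and scene pictures show the full-width rail against the leg with no tenon or gap visible.

**Pad force:** I did not measure it directly. The force sensor showed about 6 N upward on the tool while squeezing and almost nothing sideways.

**Disagreements:**
- Picture estimates of the pad's starting position ranged from -38 to -45 mm in the cradle frame. I worked from the picture taken over the handle (about -40 mm).
- The held rail turned out to be about 6 mm too far forward when I first hovered over the cradle. I corrected that before setting it down.

**Bystanders:** I saw no contact with them, but I did not check each one after the job.

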